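Refit the washed air grille in the cheese display

TASK

The air grille of the chilled cheese display has been washed and stands in the drying rack with its bright hooking edge up. Lift it out, lay it flat on the open worktop with the blue handle up and let go; then take it by the handle, hook the bright edge under the lip of the vent opening while the other edge is still raised, and rotate it down until it lies flat on its ledge and the red spring catch has snapped back over its free edge. Leave the cheeses, tin, jar and the green board where they stand, and let go of everything at the end.

Things in the scene. Friction and masses are not known exactly. Their poses are not given: they have to be found in the camera images.
- grille: Air grille: stiff slotted plate 120 mm (its x) by 150 mm (y), 8 mm thick, 0.2 to 0.45 kg. Origin: centre of its underside; z is the plate's normal, out of the handle face (at z = 8 mm). Edge x = -60 mm: hooking edge, a bright band 34 mm wide; x = +60 mm: free edge, a black border 32 mm wide. Starts standing in a rack slot on its free edge (x down, top at z = 130 mm), handle away from the robot
- hook_edge (a point): Middle of the grille's bright hooking edge, on the underside: x = -60, y = 0, z = 0 mm in the grille's frame
- catch_edge (a point): Middle of the grille's free edge, on the underside: x = +60, y = 0, z = 0 mm in the grille's frame
- handle (a point): Middle of the blue fin handle on the grille: x = 0, y = 0, z = 22 mm in the grille's frame. The fin is 12 mm thick along x, 60 mm long along y, and stands 28 mm tall on the handle face (z 8 to 36 mm)
- deck: Vent opening: fixed steel block 200 x 220 mm, 36 mm high. Origin on the worktop under the recess's centre; x roughly away from the robot (within 0.3 rad), z up. Recess: x -62 to +62, y -78 to +78 mm, with a ledge at z = 28 mm on which the grille rests, x axes the same way, top flush with the block. At +x a wall up to z = 36 mm carries the red catch
- deck_lip (a point): Middle of the lip's lower front edge: x = -48, y = 0, z = 44 mm in the deck's frame. The lip, on the robot's side, covers the recess from x = -62 to -48 mm, 220 mm long, 5 mm thick; the slot under it is 16 mm high, 14 mm deep, closed at the back. The grille does not go in flat: it enters tilted about 0.15 to 0.3 rad, hooking edge low
- deck_seat (a point): Centre of the ledge plane, where the grille's origin belongs: x = 0, y = 0, z = 28 mm in the deck's frame
- catch (a joint): Red spring catch, 44 mm wide, mid +x wall of the deck, under a cover 55 mm above the worktop. 0 = sprung forward; grows to 0.009 m as it is pushed back to +x. Its front is a ramp from x = 55, z = 39.5 mm up to x = 62, z = 52 mm in the deck's frame; the grille's free edge pressed down on it (5 to 15 N) pushes it back against 2 to 3.5 N, and it snaps forward over the grille's top
- catch_nose (a point): Lowest front edge of the catch: x = 55, y = 0, z = 39.5 mm in the deck's frame when sprung forward; moves with the catch
- rack: Drying rack, fixed: white tray 200 mm (x) by 190 mm (y), floor at z = 10 mm, rim up to 22 mm. Origin on the worktop under its centre. Two slots along y at x = -45 and +45 mm, each between two wire hoops 12 mm apart, 42 mm high; one holds the grille, the other the board. Rack and deck stand left and right of the robot, either way round, open worktop between them
- board: Green cutting board standing in the other slot of the rack: 12 mm thick, 160 mm along y, 90 mm tall. Origin at the centre of its lower edge. A bystander
- wheel: Brown cheese wheel, diameter 170 mm, 75 mm high. Origin under its centre. A bystander
- wedge_a: Pale cheese wedge 150 x 110 mm, 70 mm high. Origin under its centre. A bystander
- wedge_b: Yellow cheese wedge 130 x 90 mm, 50 mm high, with a red rind. Origin under its centre. A bystander
- block: Cheese block 90 x 130 mm, 60 mm high, with a paper band. Origin under its centre. A bystander
- tin: Tin with a blue label, diameter 90 mm, 110 mm high. Origin under its centre. A bystander
- jar: Jar with a yellow lid, diameter 80 mm, 120 mm high. Origin under its centre. A bystander

How it is judged:
By the outcome, as a careful person would: the job done as asked, in the order asked, and still so for the second after the job is handed in, with the robot touching nothing.
It also fails if it takes over 72 s, if anything falls off the work surface, if the arm or the gripper's body presses on something with over 40 N, if the wrist force passes 120 N, or if a joint passes its speed limit or range.

ROBOT

A 6-joint arm with a two-finger parallel gripper is mounted at the origin on the work surface. World frame = base frame: x ahead of the robot, y to its left, z up, the work surface at z = 0. Lengths are in m, angles in rad, forces in N, time in s.
With the tool pointing down it reaches from about 0.4 to 0.825 m from the base axis. Payload 7 kg.
Tool frame: the origin (TCP) lies midway between the tips of the shut fingers; the grasp point (between the pads) lies arm.grip_depth behind it (arm.grip_depth is the distance from the TCP to the grasp point, in m); z points along the fingers, y is the line along which they close (so a half turn about z gives the same grasp; the last joint's range is limited). The gripper opens to 88 mm and grips with 3 to 60 N. Pads are 19 mm wide; open, the fingers measure 130 mm over their backs; the gripper's body (78 mm by 193 mm) begins 47 mm behind the grasp point.
Start: joints at [0.288, 0.359, 0.012, 0, -1.224, -0.288], TCP at [0.675, -0, 0.227] pointing down, gripper open.
Joint ranges: [-3.07, 3.07], [-1.43, 2.12], [-1.02, 1.25], [-3.03, 1.67], [-3.05, -0], [-3.03, 3.03]. Speed limits (rad/s): [2.39, 2.39, 3.01, 3.14, 3.14, 3.14].

INTERFACE

Orientations are given as a unit quaternion [w, x, y, z].
In Python, from bench import arm, read_camera, calibration, order gives the robot as it stands. The module is installed in compiled form; this text tells all that it offers.
- The arm moves only by the tool send_rows, never from a script. Its argument "series" is a list of rows, each a list of 3 entries, a list of its own where there are three numbers: the closure, from -1 (fully open) to 1 (shut), so that 0 is half open, then the shift along the world's x, y, z in units of 50 mm (1.0 is 50 mm), then the turn, a rotation vector about the world's x, y, z in units of 180 degrees (1.0 is 180 degrees). In form: [[claw, [tx, ty, tz], [rx, ry, rz]], ...]. A call has 1 to 20 rows; each row shifts and turns the commanded pose from where the row before left it; what a row does not reach is not made up. A row lasts 1/8 s, in which the tool goes at most 62.5 mm and 10.7 degrees, less where a joint would pass 70% of its speed; a pose out of reach is approached as far as the arm can. A call with a number of a shift or a turn outside -1 to 1 is refused whole. A call with a gripper value outside its range is refused whole. The fingers move at their own pace and stop on an object; "grip_force" is the grip in N (left out, the last holds). Time passes only in rows, so rows that do not move let the fingers close. It gives the time, the measured TCP pose, the force, the opening and the grip force at its end, in the units of the state.
- arm.observe(): the state, without advancing time (a new reading comes with each control period).
- read_camera(name): name is "scene" or "side" or "wrist"; returns (picture, depth): 384x512x3 uint8, red, green, blue; 384x512 float32, m along the optical axis (not along the pixel's ray), 0 where there is no reading.
- calibration(name): a dict with "mtx" (3x3 intrinsics, pixels), "position" and "rotation" of the camera in the world; the wrist camera has in their place "mount" (4x4, takes a point from camera to tool coordinates, whose origin is the TCP and whose axes are the flange's). Camera axes: x right, y down, z forward; pixel columns grow to the right and rows downward; lengths in m; the calibration is good to about 2 mm. A picture is of the moment at which its call begins: read the wrist's pose just before it. calibration takes no time and is no camera call.
- order.close_job(): hands the job in; it is judged then, once.
The state is a dict: "clock": time; "joints": joint angles; "qvel": joint speeds; "tau": joint torques, N m; "tcp_pos": TCP position; "ee_rot": TCP orientation; "contact_force": force on the tool from outside, world axes, zero at the start; "wrist_torque": the same for the moment, N m; "gripper_width": opening from 0.0 (shut) to 1.0 (fully open); "finger_force": force on a finger pad.
Only numpy, scipy, OpenCV 4.12 (cv2) and the standard library are available. Lean on these libraries where they do the work, as an engineer would, in place of code of your own. Each camera call takes 0.05 s, during which the arm holds its last target. There are 200 camera calls.

## Working session

There is one attempt and no reset: what is moved stays moved. The work goes in short steps, Python scripts to look and compute and a tool call to move; the robot and the scene stay as the last step left them, time stands still between calls to the robot, and variables do not carry over. Pictures are saved under pics/ and viewed, at most 10 in all, crops included, and the job is handed in when it is done.

Besides the shell and the picture viewer there is one more tool, called after "Request:" by a JSON object that holds its "api" and its "payload". send_rows: Moves the arm, as the interface text tells. Shifts and turns lie within -1 to 1; 1 stands for 50 mm of shift or 180 degrees of turn. Its arguments: {"type":"object","properties":{"series":{"type":"array"},"grip_force":{"type":"number"}},"required":["series"]}

```bash
mkdir -p pics && cat > h.py <<'E'
import numpy as np, cv2
from bench import arm, read_camera, calibration, order
from scipy.spatial.transform import Rotation as R
def q2R(q): return R.from_quat([q[1],q[2],q[3],q[0]]).as_matrix()
def snap(name,tag):
    s=arm.observe(); im,d=read_camera(name); np.savez(f'{tag}.npz',im=im,d=d,p=s['tcp_pos'],q=s['ee_rot'])
    cv2.imwrite(f'pics/{tag}.png',im[:,:,::-1]); return im,d
def cloud(name,tag):
    z=np.load(f'{tag}.npz'); c=calibration(name); d=z['d']; K=np.array(c['mtx'])
    v,u=np.mgrid[:d.shape[0],:d.shape[1]]
    P=np.stack([(u-K[0,2])/K[0,0]*d,(v-K[1,2])/K[1,1]*d,d],-1)
    if 'mount' in c:
        M=np.array(c['mount']); P=P@M[:3,:3].T+M[:3,3]; P=P@q2R(z['q']).T+z['p']
    else:
        rot=np.array(c['rotation']); rot=rot if rot.shape==(3,3) else q2R(rot)
        P=P@rot.T+np.array(c['position'])
    P[d==0]=np.nan
    return z['im'],P
E
python3 - <<'E'
from h import *
a,_=snap('scene','s0'); b,_=snap('side','d0'); w,_=snap('wrist','w0')
print(arm.observe(), arm.grip_depth)
for n in('scene','side','wrist'): print(calibration(n))
cv2.imwrite('pics/all.png',np.vstack([np.hstack([cv2.resize(a,(400,300)),cv2.resize(b,(400,300))]),np.hstack([cv2.resize(w,(400,300))]*2)])[:,:,::-1])
E
```

```text
{'clock': 0.15, 'joints': array([ 2.88112985e-01,  3.59252687e-01,  1.12914854e-02, -2.61963642e-04,
       -1.22407493e+00, -2.88071508e-01]), 'qvel': array([ 0.00018715, -0.00221136,  0.00258945,  0.0016313 , -0.00018675,
       -0.00032561]), 'tau': array([ 1.39394037e-04, -5.83274567e+01,  2.93289685e+01,  7.00122759e+00,
        8.75052094e-03, -9.76538854e-05]), 'tcp_pos': array([ 6.74648654e-01, -1.02482780e-05,  2.25826606e-01]), 'ee_rot': array([-4.86061687e-04, -7.07089777e-01,  7.07123503e-01,  4.03972921e-04]), 'contact_force': array([-0.44872584,  0.45131324, -1.04021728]), 'wrist_torque': array([-0.00619214,  0.01100025, -0.087044  ]), 'finger_force': 0.0, 'gripper_width': 0.9989006950061423} 0.0188
{'mtx': array([[351.24144422,   0.        , 250.86298525],
       [  0.        , 351.24144422, 190.83270148],
       [  0.        ,   0.        ,   1.        ]]), 'position': array([1.06467486, 0.80619794, 0.89335525]), 'rotation': array([-0.12462944,  0.2502803 ,  0.87413226, -0.39713986])}
{'mtx': array([[474.19767601,   0.        , 250.87772111],
       [  0.        , 474.19767601, 190.84511015],
       [  0.        ,   0.        ,   1.        ]]), 'position': array([-0.36883443,  1.09798836,  1.16915458]), 'rotation': array([ 0.1520999 , -0.32133899,  0.83399663, -0.42196741])}
{'mtx': array([[270.41564838,   0.        , 253.3739084 ],
       [  0.        , 270.41564838, 192.97452903],
       [  0.        ,   0.        ,   1.        ]]), 'mount': array([[ 1.36062572e-05, -9.52718909e-01, -3.03853058e-01,
         8.13936650e-02],
       [ 9.99999947e-01, -8.55787947e-05,  3.13107898e-04,
         2.37904240e-04],
       [-3.24307194e-04, -3.03853046e-01,  9.52718857e-01,
        -1.57915315e-01],
       [ 0.00000000e+00,  0.00000000e+00,  0.00000000e+00,
         1.00000000e+00]])}
```

View pics/all.png

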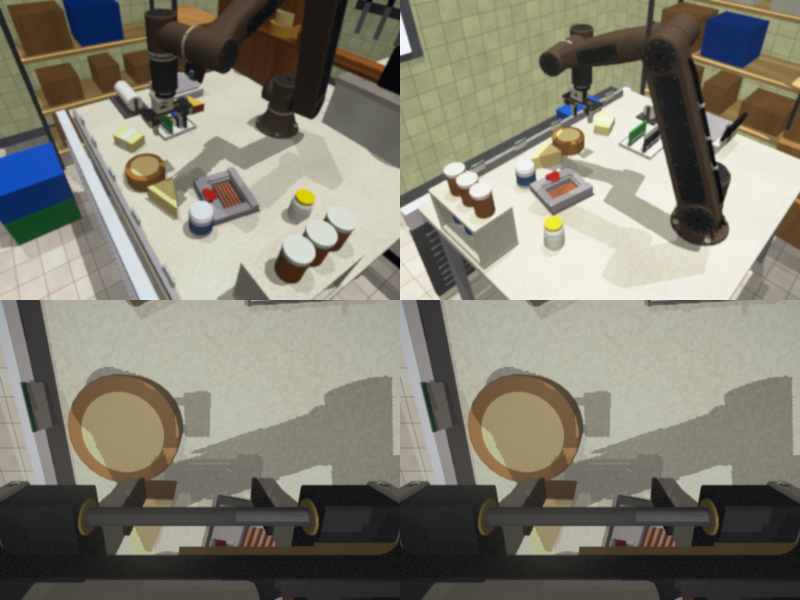

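The deck is on the left (+y) and the rack on the right (−y), with the grille standing beside the green board. Next I'll make a top-down map from the fused depth.

```bash
cat > top.py <<'E'
from h import *
def top(srcs,x0,x1,y0,y1,res,out,zmax=.3):
    # image: up = +x, left=+y
    H=int((x1-x0)/res);W=int((y1-y0)/res)
    zz=np.full((H,W),-1.);cc=np.zeros((H,W,3),np.uint8)
    for n,t in srcs:
        im,P=cloud(n,t); P=P.reshape(-1,3);c=im.reshape(-1,3)
        m=(P[:,0]>x0)&(P[:,0]<x1)&(P[:,1]>y0)&(P[:,1]<y1)&(P[:,2]<zmax)&(P[:,2]>-.02)
        P=P[m];c=c[m]; r=((x1-P[:,0])/res).astype(int).clip(0,H-1);k=((y1-P[:,1])/res).astype(int).clip(0,W-1)
        for i in np.argsort(P[:,2]):
            if P[i,2]>zz[r[i],k[i]]: zz[r[i],k[i]]=P[i,2];cc[r[i],k[i]]=c[i]
    g=(zz.clip(0,.15)/.15*255).astype(np.uint8)
    hm=cv2.applyColorMap(g,cv2.COLORMAP_JET); hm[zz<0]=0
    return cc[:,:,::-1],hm,zz
E
python3 - <<'E'
from top import *
S=[('scene','s0'),('side','d0')]
a,h,_=top(S,.3,.95,-.6,.5,.004,'')
z=np.vstack([a,h]); z=cv2.resize(z,None,fx=1.8,fy=1.8,interpolation=0); print(z.shape); cv2.imwrite('pics/top0.png',z)
b=cv2.imread('pics/d0.png')[80:250,240:480]; c=cv2.imread('pics/s0.png')[180:310,220:350]
cv2.imwrite('pics/crop0.png',np.hstack([cv2.resize(b,(480,340),interpolation=2),cv2.resize(c,(320,340),interpolation=2)]))
E
```

```text
(583, 495, 3)
```

View pics/top0.png

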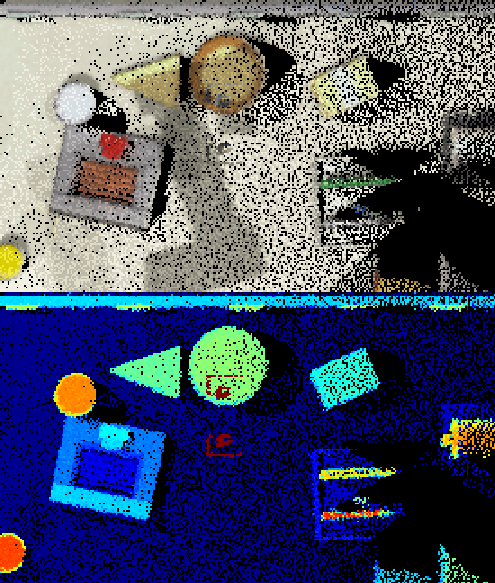

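View pics/crop0.png

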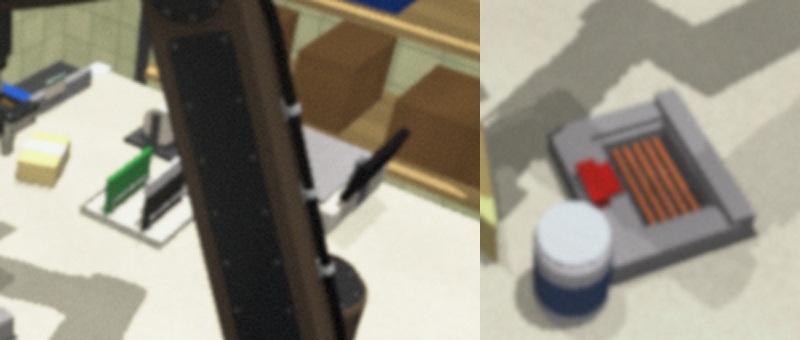

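The grille (dark plate) stands in the near slot at x≈0.45, with the board at x≈0.54. The deck sits near (0.56, 0.26), turned about −0.18 rad. The arm hides part of the rack, so I'll look from the wrist camera above it and fit the deck at the same time.

Request:
{"api": "send_rows", "payload": {"series": [[-1,[-0.44,-0.5,0.2],[0,0,0]],[-1,[-0.44,-0.5,0.2],[0,0,0]],[-1,[-0.44,-0.5,0.2],[0,0,0]],[-1,[-0.44,-0.5,0.2],[0,0,0]],[-1,[-0.44,-0.5,0.2],[0,0,0]],[-1,[-0.44,-0.5,0.2],[0,0,0]],[-1,[-0.44,-0.5,0.2],[0,0,0]],[-1,[-0.44,-0.5,0.2],[0,0,0]],[-1,[0,0,0],[0,0,0]],[-1,[0,0,0],[0,0,0]]]}}

```text
clock: 1.4
tcp_pos: [0.4987, -0.2002, 0.3066]
ee_rot: [0.0, -0.707, 0.707, 0.0]
contact_force: [-0.0, 0.1, -0.1]
gripper_width: 0.999
finger_force: 0.0
```

```bash
python3 - <<'E'
from top import *
snap('wrist','w1');snap('side','d1');snap('scene','s1')
S=[('wrist','w1'),('side','d1'),('scene','s1')]
a,h,z=top(S,.35,.65,-.45,-.1,.002,'',.14)
a2,h2,z2=top(S[1:],.4,.72,.1,.42,.002,'',.14)
A=np.vstack([np.hstack([cv2.resize(x,None,fx=2.2,fy=2,interpolation=0) for x in (a,h)]) ,])
B=np.hstack([cv2.resize(x,(385,290),interpolation=0) for x in (a2,h2)])
cv2.imwrite('pics/top1.png',np.vstack([A[:,:770],B]))
# grille top edge
for n,t in S:
    im,P=cloud(n,t);P=P.reshape(-1,3)
    m=(abs(P[:,0]-.452)<.03)&(P[:,1]<-.15)&(P[:,1]>-.5)&(P[:,2]>.122)&(P[:,2]<.14)
    Q=P[m]
    if len(Q)>20:
        f=np.polyfit(Q[:,1],Q[:,0],1); print(n,len(Q),'y',np.percentile(Q[:,1],[1,99]),'x',np.percentile(Q[:,0],[2,50,98]),'fit',f,'z',np.percentile(Q[:,2],[50,95]))
    # lip: z ~ .049 ; recess floor etc
    m=(P[:,0]>.42)&(P[:,0]<.7)&(P[:,1]>.1)&(P[:,1]<.42)&(P[:,2]>.045)&(P[:,2]<.053)
    Q=P[m].astype(np.float32)
    if len(Q)>50: print(n,'lip/top>45', cv2.minAreaRect(Q[Q[:,0]<.53][:,:2]), np.median(Q[:,2]))
    m=(P[:,0]>.42)&(P[:,0]<.7)&(P[:,1]>.1)&(P[:,1]<.42)&(P[:,2]>.033)&(P[:,2]<.06)
    Q=P[m].astype(np.float32)
    if len(Q)>50: print(n,'blk', cv2.minAreaRect(Q[:,:2]))
print(arm.observe()['tcp_pos'])
E
```

```text
Traceback (most recent call last):
ValueError: all the input array dimensions except for the concatenation axis must match exactly, but along dimension 1, the array at index 0 has size 766 and the array at index 1 has size 770
```

```bash
python3 - <<'E'
from top import *
S=[('wrist','w1'),('side','d1'),('scene','s1')]
a,h,z=top(S,.35,.65,-.45,-.1,.002,'',.14)
a2,h2,z2=top(S[1:],.4,.72,.1,.42,.002,'',.14)
I=cv2.INTER_NEAREST
f=lambda x:cv2.resize(x,(385,295),interpolation=I)
cv2.imwrite('pics/top1.png',np.vstack([np.hstack([f(a),f(h)]),np.hstack([f(a2),f(h2)])]))
for n,t in S:
    im,P=cloud(n,t);P=P.reshape(-1,3)
    m=(abs(P[:,0]-.452)<.03)&(P[:,1]<-.15)&(P[:,1]>-.5)&(P[:,2]>.122)&(P[:,2]<.14)
    Q=P[m]
    if len(Q)>20:
        f=np.polyfit(Q[:,1],Q[:,0],1); print(n,len(Q),'y',np.percentile(Q[:,1],[1,99]),'x',np.percentile(Q[:,0],[2,50,98]),'fit',f,'z',np.percentile(Q[:,2],[50,95]))
    D=(P[:,0]>.42)&(P[:,0]<.7)&(P[:,1]>.1)&(P[:,1]<.42)
    for lo,hi,tag in ((.045,.053,'lip'),(.033,.06,'blk')):
        Q=P[D&(P[:,2]>lo)&(P[:,2]<hi)].astype(np.float32)
        if tag=='lip': Q=Q[Q[:,0]<.53]
        if len(Q)>50: print(n,tag,cv2.minAreaRect(Q[:,:2]),np.median(Q[:,2]))
E
```

```text
wrist 1047 y [-0.37141179 -0.22431878] x [0.45120276 0.45767324 0.46408879] fit [-0.05262765  0.44176237] z [0.1294846  0.13078573]
side 65 y [-0.36644485 -0.21904491] x [0.44944541 0.45712516 0.46564788] fit [-0.05755094  0.43995923] z [0.1278423 0.1323874]Traceback (most recent call last):
  File "<stdin>", line 18, in <module>
cv2.error: OpenCV(4.12.0) /io/opencv/modules/imgproc/src/convhull.cpp:143: error: (-215:Assertion failed) total >= 0 && (depth == CV_32F || depth == CV_32S) in function 'convexHull'
```

View pics/top1.png

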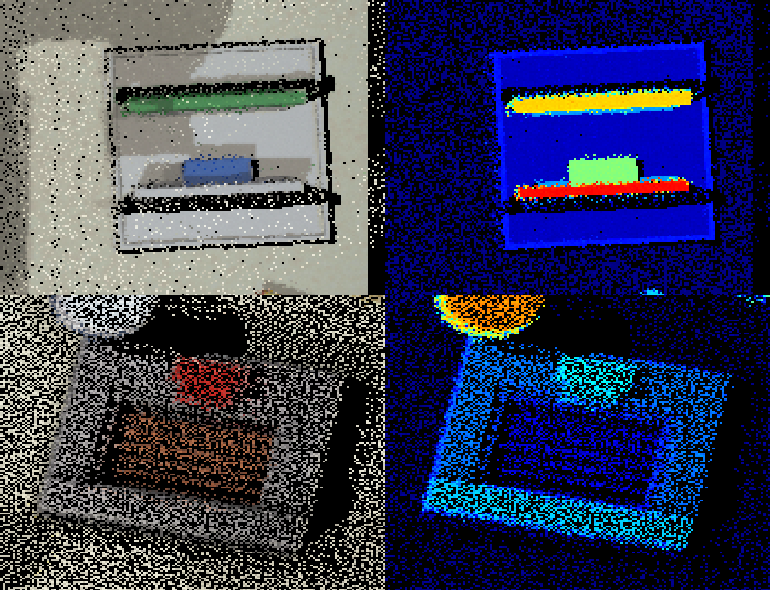

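The grille's top edge is at x≈0.4575, y≈−0.298, z≈0.130, with yaw ≈ +0.053. The handle side is +x, and the board is well clear. I'll go above it and descend.

Request:
{"api": "send_rows", "payload": {"series": [[0,[-0.206,-0.489,-0.5],[0,0,0.0169]],[0,[-0.206,-0.489,-0.5],[0,0,0]],[0,[-0.206,-0.489,-0.5],[0,0,0]],[0,[-0.206,-0.489,-0.5],[0,0,0]],[0,[0,0,0],[0,0,0]],[0,[0,0,-0.434],[0,0,0]],[0,[0,0,-0.434],[0,0,0]],[0,[0,0,-0.434],[0,0,0]],[0,[0,0,-0.434],[0,0,0]],[0,[0,0,-0.434],[0,0,0]],[0,[0,0,0],[0,0,0]]]}}

```text
clock: 2.92
tcp_pos: [0.4577, -0.2969, 0.0972]
ee_rot: [0.001, 0.726, -0.688, -0.001]
contact_force: [0.5, -0.6, 0.6]
gripper_width: 0.503
finger_force: 0.0
```

Request:
{"api": "send_rows", "payload": {"series": [[1,[0,0,0],[0,0,0]],[1,[0,0,0],[0,0,0]],[1,[0,0,0],[0,0,0]],[1,[0,0,0],[0,0,0]],[1,[0,0,0],[0,0,0]],[1,[0,0,0],[0,0,0]]], "grip_force": 40}}

```text
clock: 3.68
tcp_pos: [0.4577, -0.2979, 0.0984]
ee_rot: [0.0, 0.726, -0.688, 0.0]
contact_force: [-1.8, 0.9, 5.1]
gripper_width: 0.09
finger_force: 40.0
```

Request:
{"api": "send_rows", "payload": {"series": [[1,[0,0,0.25],[0,0,0]],[1,[0,0,0.5],[0,0,0]],[1,[0,0,0.75],[0,0,0]],[1,[0,0,0.75],[0,0,0]],[1,[0,0,0.75],[0,0,0]],[1,[0,0,0.75],[0,0,0]],[1,[0.4,0.7,0.25],[0,0,0]],[1,[0.5,0.9,0],[0,0,0]],[1,[0.5,0.9,0],[0,0,0]],[1,[0.5,0.9,0],[0,0,0]],[1,[0.5,0.9,0],[0,0,0]],[1,[0.4,0.46,0],[0,0,0]],[1,[0,0,0],[0,-0.05,0]],[1,[0,0,0],[0,-0.05,0]],[1,[0,0,0],[0,-0.05,0]],[1,[0,0,0],[0,-0.05,0]],[1,[0,0,0],[0,-0.05,0]],[1,[0,0,0],[0,-0.05,0]],[1,[0,0,0],[0,0,0]],[1,[0,0,0],[0,0,0]]]}}

```text
clock: 6.18
tcp_pos: [0.6104, -0.1016, 0.3457]
ee_rot: [-0.255, 0.657, -0.644, 0.298]
contact_force: [0.6, 0.7, -2.2]
gripper_width: 0.088
finger_force: 40.0
```

```bash
python3 - <<'E'
from h import *
s=arm.observe();print(s['joints'].round(3),s['tcp_pos'],q2R(s['ee_rot']).round(3))
E
```

```text
[ 0.056 -0.208 -0.92   1.011 -0.105 -1.007] [ 0.61043952 -0.10159432  0.34567644] [[-0.007 -0.694  0.72 ]
 [-0.998 -0.041 -0.049]
 [ 0.063 -0.719 -0.692]]
```

Tilting away from the robot runs into the wrist limit (q5≈0). I'll lay it down the other way instead, fingers pointing back toward the robot, so first I return to vertical and yaw it round.

Request:
{"api": "send_rows", "payload": {"series": [[1,[0,0,0],[0,0.05,0]],[1,[0,0,0],[0,0.05,0]],[1,[0,0,0],[0,0.05,0]],[1,[0,0,0],[0,0.05,0]],[1,[0,0,0],[0,0.05,0]],[1,[0,0,0],[0,0,0.05]],[1,[0,0,0],[0,0,0.05]],[1,[0,0,0],[0,0,0.05]],[1,[0,0,0],[0,0,0.05]],[1,[0,0,0],[0,0,0]]]}}

```text
clock: 7.42
tcp_pos: [0.6241, -0.1292, 0.3625]
ee_rot: [-0.055, 0.892, -0.44, 0.087]
contact_force: [-0.3, 0.8, -2.3]
gripper_width: 0.091
finger_force: 40.0
```

```bash
python3 - <<'E'
from h import *
s=arm.observe();print(s['joints'].round(3),s['tcp_pos'],q2R(s['ee_rot']).round(3))
E
```

```text
[ 1.010e-01  1.190e-01 -1.900e-02 -1.000e-03 -1.227e+00  5.540e-01] [ 0.6240545  -0.12920623  0.36248183] [[ 0.598 -0.775  0.204]
 [-0.794 -0.607  0.022]
 [ 0.107 -0.175 -0.979]]
```

```bash
cat > tgt.py <<'E'
from h import *
R0=np.array([[0,-1,0],[-1,0,0],[0,0,-1.]])
def RT(yaw,t): return R.from_euler('z',yaw,degrees=True).as_matrix()@R.from_euler('y',-t,degrees=True).as_matrix()@R0
def plan(segs):
    s=arm.observe(); p=s['tcp_pos'];Rm=q2R(s['ee_rot'])
    for pos,yaw,t in segs:
        T=RT(yaw,t); rv=R.from_matrix(T@Rm.T).as_rotvec()/np.pi; d=(np.array(pos)-p)/.05
        n=int(np.ceil(max(np.linalg.norm(rv)/.055,np.linalg.norm(d)/1.0,1)))
        print(n,'rows shift',(d/n).round(4),'turn',(rv/n).round(4)); p=np.array(pos);Rm=T
E
python3 - <<'E'
from tgt import *
plan([((.56,-.08,.34),160,0),((.486,-.060,.22),160,45),((.486,-.060,.068),160,45)])
E
```

```text
13 rows shift [-0.0985  0.0757 -0.0346] turn [-0.0057  0.0024  0.0521]
5 rows shift [-0.296  0.08  -0.48 ] turn [ 0.0171  0.047  -0.    ]
4 rows shift [ 0.    0.   -0.76] turn [0. 0. 0.]
```

Request:
{"api": "send_rows", "payload": {"series": [[1,[-0.0985,0.0757,-0.0346],[-0.0057,0.0024,0.0521]],[1,[-0.0985,0.0757,-0.0346],[-0.0057,0.0024,0.0521]],[1,[-0.0985,0.0757,-0.0346],[-0.0057,0.0024,0.0521]],[1,[-0.0985,0.0757,-0.0346],[-0.0057,0.0024,0.0521]],[1,[-0.0985,0.0757,-0.0346],[-0.0057,0.0024,0.0521]],[1,[-0.0985,0.0757,-0.0346],[-0.0057,0.0024,0.0521]],[1,[-0.0985,0.0757,-0.0346],[-0.0057,0.0024,0.0521]],[1,[-0.0985,0.0757,-0.0346],[-0.0057,0.0024,0.0521]],[1,[-0.0985,0.0757,-0.0346],[-0.0057,0.0024,0.0521]],[1,[-0.0985,0.0757,-0.0346],[-0.0057,0.0024,0.0521]],[1,[-0.0985,0.0757,-0.0346],[-0.0057,0.0024,0.0521]],[1,[-0.0985,0.0757,-0.0346],[-0.0057,0.0024,0.0521]],[1,[-0.0985,0.0757,-0.0346],[-0.0057,0.0024,0.0521]]]}}

```text
clock: 9.05
tcp_pos: [0.5593, -0.0808, 0.3403]
ee_rot: [-0.002, 0.819, 0.574, 0.002]
contact_force: [-0.1, 0.8, -2.9]
gripper_width: 0.089
finger_force: 40.0
```

Request:
{"api": "send_rows", "payload": {"series": [[1,[-0.296,0.08,-0.48],[0.0171,0.047,0]],[1,[-0.296,0.08,-0.48],[0.0171,0.047,0]],[1,[-0.296,0.08,-0.48],[0.0171,0.047,0]],[1,[-0.296,0.08,-0.48],[0.0171,0.047,0]],[1,[-0.296,0.08,-0.48],[0.0171,0.047,0]],[1,[0,0,0],[0,0,0]]]}}

```text
clock: 9.8
tcp_pos: [0.4848, -0.0615, 0.215]
ee_rot: [-0.317, 0.757, 0.526, -0.222]
contact_force: [-0.1, 0.2, -3.3]
gripper_width: 0.085
finger_force: 40.0
```

```bash
python3 - <<'E'
from tgt import *
s=arm.observe();print(s['joints'].round(3),s['tcp_pos'],q2R(s['ee_rot']).round(3))
plan([((.486,-.060,.22),160,45),((.486,-.060,.1),160,45),((.486,-.060,.068),160,45)])
E
```

```text
[ 0.039  0.567  0.18  -0.295 -1.925  2.751] [ 0.48479227 -0.06153518  0.21503058] [[ 0.348  0.655 -0.67 ]
 [ 0.937 -0.246  0.247]
 [-0.003 -0.714 -0.7  ]]
1 rows shift [0.0242 0.0307 0.0994] turn [-0.0001 -0.0033  0.0021]
3 rows shift [ 0.   0.  -0.8] turn [0. 0. 0.]
1 rows shift [ 0.    0.   -0.64] turn [0. 0. 0.]
```

Request:
{"api": "send_rows", "payload": {"series": [[1,[0,0,-0.55],[0,0,0]],[1,[0,0,-0.55],[0,0,0]],[1,[0,0,-0.55],[0,0,0]],[1,[0,0,-0.55],[0,0,0]],[1,[0,0,-0.4],[0,0,0]],[1,[0,0,-0.15],[0,0,0]],[1,[0,0,-0.05],[0,0,0]],[1,[0,0,-0.05],[0,0,0]],[1,[0,0,0],[0,0,0]]]}}

```text
clock: 10.92
tcp_pos: [0.4854, -0.0636, 0.0788]
ee_rot: [-0.313, 0.758, 0.528, -0.218]
contact_force: [0.3, -0.6, -3.4]
gripper_width: 0.09
finger_force: 40.0
```

Request:
{"api": "send_rows", "payload": {"series": [[1,[0,0,-0.08],[0,0,0]],[1,[0,0,-0.08],[0,0,0]],[1,[0,0,-0.04],[0,0,0]],[1,[0,0,0],[0,0,0]]]}}

```text
clock: 11.42
tcp_pos: [0.485, -0.0635, 0.0682]
ee_rot: [-0.314, 0.758, 0.528, -0.218]
contact_force: [0.6, -0.2, -3.0]
gripper_width: 0.087
finger_force: 40.0
```

```bash
python3 - <<'E'
from tgt import *
snap('side','d2');snap('scene','s2')
a=cv2.imread('pics/d2.png')[60:300,180:480];b=cv2.imread('pics/s2.png')[60:300,80:380]
cv2.imwrite('pics/c2.png',np.hstack([cv2.resize(x,(400,320),interpolation=2) for x in (a,b)]))
E
```

```text
(no output)
```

View pics/c2.png

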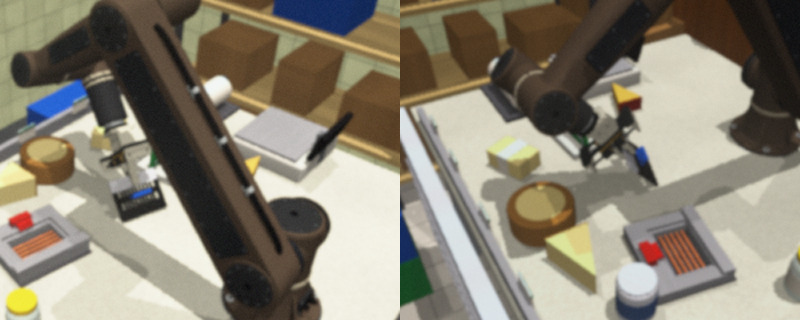

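The grille is held tilted with the handle face up and its free edge almost on the table. I'll touch down, then plan the lowering on the lower finger.

Request:
{"api": "send_rows", "payload": {"series": [[1,[0,0,-0.04],[0,0,0]],[1,[0,0,-0.04],[0,0,0]],[1,[0,0,0],[0,0,0]]]}}

```text
clock: 11.9
tcp_pos: [0.4854, -0.0638, 0.0654]
ee_rot: [-0.313, 0.758, 0.529, -0.218]
contact_force: [1.9, -1.8, 4.5]
gripper_width: 0.088
finger_force: 40.0
```

```bash
python3 - <<'E'
from tgt import *
s=arm.observe();p=s['tcp_pos'];Rm=q2R(s['ee_rot']);u=Rm[:,2].copy();t=90-np.degrees(np.arcsin(-u[2]));u[2]=0;u/=np.linalg.norm(u)
yaw=np.degrees(np.arctan2(u[1],u[0]));print(s['contact_force'],p,yaw,t)
F=p+.0597*u;F[2]=0;print(F)
w=.028;segs=[]
def pose(phi,al,sd,back=0,up=0):
    f,a=np.radians([phi,al]);c=F-(sd*np.cos(a)+back)*u+np.array([0,0,sd*np.sin(a)+up])
    return c+w/2*(np.sin(f)*u+np.array([0,0,np.cos(f)])),yaw,90-phi
plan([pose(45,35,.09),pose(52,25,.105),pose(60,12,.114),pose(60,6.6,.114),pose(60,6.6,.114,.045),pose(60,6.6,.114,.06,.12)])
E
```

```text
[ 1.93956154 -1.8249628   4.49054009] [ 0.48541707 -0.06384081  0.06544334] 159.70360741076743 44.885717717175574
[ 0.42942379 -0.04313228  0.        ]
1 rows shift [ 0.0774 -0.0286 -0.0784] turn [-0.0001  0.0007 -0.0003]
1 rows shift [ 0.3809 -0.1409 -0.1705] turn [-0.0135 -0.0365 -0.    ]
1 rows shift [ 0.2861 -0.1058 -0.4458] turn [-0.0154 -0.0417  0.    ]
1 rows shift [ 0.0326 -0.012  -0.212 ] turn [0. 0. 0.]
1 rows shift [ 0.8441 -0.3122  0.    ] turn [0. 0. 0.]
3 rows shift [ 0.0938 -0.0347  0.8   ] turn [0. 0. 0.]
```

Request:
{"api": "send_rows", "payload": {"series": [[0.364,[0,0,0],[0,0,0]],[0.364,[0,0,0],[0,0,0]],[0.364,[0,0,0],[0,0,0]],[0.364,[0.077,-0.029,-0.078],[0,0,0]],[0.364,[0.127,-0.047,-0.057],[-0.0045,-0.0122,0]],[0.364,[0.127,-0.047,-0.057],[-0.0045,-0.0122,0]],[0.364,[0.127,-0.047,-0.057],[-0.0045,-0.0122,0]],[0.364,[0.072,-0.026,-0.111],[-0.0038,-0.0104,0]],[0.364,[0.072,-0.026,-0.111],[-0.0038,-0.0104,0]],[0.364,[0.072,-0.026,-0.111],[-0.0038,-0.0104,0]],[0.364,[0.072,-0.026,-0.111],[-0.0038,-0.0104,0]],[0.364,[0.016,-0.006,-0.1],[0,0,0]],[0.364,[0.016,-0.006,-0.1],[0,0,0]],[0.364,[0,0,0],[0,0,0]]]}}

```text
clock: 13.65
tcp_pos: [0.5237, -0.0779, 0.019]
ee_rot: [-0.213, 0.792, 0.552, -0.148]
contact_force: [0.8, 0.9, -1.6]
gripper_width: 0.317
finger_force: 0.6
```

```bash
python3 - <<'E'
from tgt import *
snap('side','d3');snap('scene','s3')
a=cv2.imread('pics/d3.png')[150:270,240:390];b=cv2.imread('pics/s3.png')[140:260,200:350]
cv2.imwrite('pics/c3.png',np.hstack([cv2.resize(x,(400,320),interpolation=2) for x in (a,b)]))
E
```

```text
(no output)
```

View pics/c3.png

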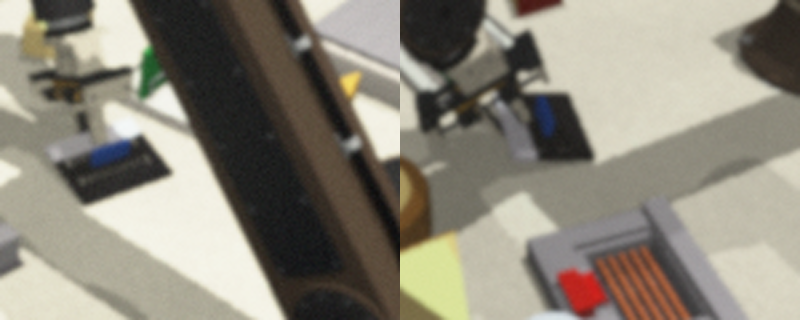

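The grille lies almost flat on the lower finger, handle up. I'll withdraw the finger, rise, and look with the wrist camera.

Request:
{"api": "send_rows", "payload": {"series": [[0.364,[0.42,-0.156,0],[0,0,0]],[0.364,[0.42,-0.156,0],[0,0,0]],[0.364,[0.1,-0.03,0.5],[0,0,0]],[0,[0,0,0.8],[0,0,0]],[0,[0,0,0.9],[0,0,0]],[-1,[0,0,0.9],[0,0,0]],[-1,[-0.1,0.1,0.9],[-0.019,-0.051,0]],[-1,[-0.5,0.3,0.9],[-0.019,-0.051,0]],[-1,[-0.5,0.3,0.6],[-0.019,-0.051,0]],[-1,[-0.4,0.3,0.5],[0,0,0]],[-1,[0,0,0],[0,0,0]],[-1,[0,0,0],[0,0,0]]]}}

```text
clock: 15.25
tcp_pos: [0.4958, -0.0448, 0.3198]
ee_rot: [-0.004, 0.82, 0.572, -0.003]
contact_force: [0.2, 0.2, -0.8]
gripper_width: 0.998
finger_force: 0.0
```

```bash
python3 - <<'E'
from top import *
s=arm.observe();print(s['tcp_pos'],q2R(s['ee_rot']).round(3),s['joints'].round(2))
snap('wrist','w4');snap('side','d4');snap('scene','s4')
S=[('wrist','w4'),('side','d4'),('scene','s4')]
a,h,z=top(S,.35,.75,-.2,.4,.0025,'',.14)
f=lambda x:cv2.resize(x,(480,320),interpolation=cv2.INTER_NEAREST)
w=cv2.resize(cv2.imread('pics/w4.png'),(320,240))
cv2.imwrite('pics/top4.png',np.vstack([f(a),f(h)])[:600]); c=cv2.imread('pics/top4.png'); o=np.zeros((600,800,3),np.uint8);o[:,:480]=c;o[:240,480:]=w;cv2.imwrite('pics/top4.png',o)
E
```

```text
[ 0.4958189  -0.04481475  0.31981739] [[ 0.346  0.938 -0.009]
 [ 0.938 -0.346  0.003]
 [ 0.    -0.009 -1.   ]] [ 0.3   0.02 -0.2  -0.01 -1.36  2.49]
```

View pics/top4.png

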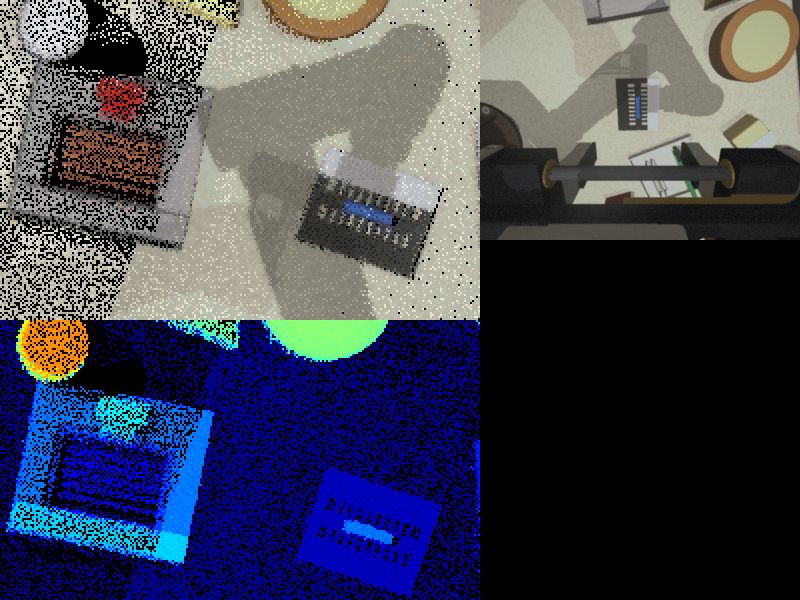

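The grille lies flat on the open worktop, blue handle up, bright edge away from the robot. Now I'll fit the poses of the handle, plate and deck.

```bash
python3 - <<'E'
from h import *
def rect(Q,lab):
    Q=Q.astype(np.float32)
    if len(Q)<40: return
    # drop stragglers
    print(lab,len(Q),[np.round(x,4) for x in cv2.minAreaRect(Q[:,:2])], 'z',np.median(Q[:,2]).round(4))
for n,t in [('wrist','w4'),('side','d4'),('scene','s4'),('side','d1'),('scene','s1')]:
    im,P=cloud(n,t); ok=cv2.erode((~np.isnan(P[...,0])).astype(np.uint8),np.ones((2,2)))
    P=P.reshape(-1,3); x,y,z=P.T
    if t[1]=='4':
        G=(x>.36)&(x<.57)&(y>-.17)&(y<.04)
        rect(P[G&(z>.005)&(z<.013)],n+' plate'); rect(P[G&(z>.032)&(z<.05)],n+' handle')
        print(' table z',np.nanmedian(z[(x>.36)&(x<.57)&(y>-.17)&(y<.04)&(z<.004)]))
    rgb=im.reshape(-1,3).astype(int)
    D=(x>.42)&(x<.70)&(y>.10)&(y<.40)&(rgb[:,0]<rgb[:,1]+30)
    rect(P[D&(z>.030)&(z<.052)&~((x>.66)&(y>.29))],n+t+' deck')
    rect(P[D&(z>.045)&(z<.052)&(x<.56)],n+t+' lip')
    red=(x>.5)&(x<.75)&(y>.1)&(y<.4)&(rgb[:,0]>120)&(rgb[:,1]<60)&(z>.045)&(z<.062)
    if red.sum()>20: print(' catch',P[red].mean(0),red.sum())
    # recess ledge/floor
E
```

```text
Traceback (most recent call last):
cv2.error: OpenCV(4.12.0) /io/opencv/modules/imgproc/src/convhull.cpp:143: error: (-215:Assertion failed) total >= 0 && (depth == CV_32F || depth == CV_32S) in function 'convexHull'
```

```bash
cat > fit.py <<'E'
from h import *
def rect(Q,lab):
    Q=np.ascontiguousarray(Q[:,:3],dtype=np.float32)
    if len(Q)<40: return
    z=np.median(Q[:,2]); (c,s,a)=cv2.minAreaRect(np.ascontiguousarray(Q[:,:2]))
    print(lab,len(Q),'c',np.round(c,4),'size',np.round(s,4),'ang',round(a,2),'z',round(float(z),4))
def run(L):
  for n,t in L:
    im,P=cloud(n,t); rgb=im.reshape(-1,3).astype(int); P=P.reshape(-1,3); x,y,z=P.T
    if t[1]=='4':
        G=(x>.36)&(x<.57)&(y>-.17)&(y<.04)
        rect(P[G&(z>.005)&(z<.013)],n+' plate'); rect(P[G&(z>.032)&(z<.05)],n+' handle')
    D=(x>.42)&(x<.70)&(y>.10)&(y<.40)&(rgb[:,0]<rgb[:,1]+30)
    rect(P[D&(z>.030)&(z<.052)&~((x>.66)&(y>.29))],n+t+' deck')
    rect(P[D&(z>.045)&(z<.052)&(x<.56)],n+t+' lip')
    red=(x>.5)&(x<.75)&(y>.1)&(y<.4)&(rgb[:,0]>120)&(rgb[:,1]<60)&(z>.045)&(z<.062)
    if red.sum()>20: print(' catch',P[red].mean(0),red.sum())
E
python3 -c "
from fit import *
run([('wrist','w4'),('side','d4'),('scene','s4'),('side','d1'),('scene','s1')])"
```

```text
wrist plate 4506 c [ 0.4845 -0.0617] size [0.1504 0.1203] ang 70.8 z 0.0074
wrist handle 254 c [ 0.4845 -0.0613] size [0.0587 0.0117] ang 69.94 z 0.0353
wristw4 deck 3010 c [0.5431 0.1681] size [0.0356 0.1903] ang 76.98 z 0.0358
wristw4 lip 677 c [0.4662 0.1859] size [0.0356 0.0322] ang 77.12 z 0.0485
side plate 474 c [ 0.4628 -0.0618] size [0.1951 0.1997] ang 88.54 z 0.0077
sided4 deck 1365 c [0.5594 0.2636] size [0.226  0.1966] ang 78.99 z 0.0371
sided4 lip 366 c [0.4817 0.279 ] size [0.2228 0.0383] ang 77.96 z 0.0482
 catch [0.62045594 0.25310483 0.05131097] 96
scene plate 672 c [ 0.4766 -0.0673] size [0.1846 0.1919] ang 0.18 z 0.0083
scenes4 deck 1787 c [0.5627 0.2593] size [0.2255 0.1915] ang 78.8 z 0.0374
scenes4 lip 494 c [0.4863 0.2752] size [0.2218 0.0346] ang 78.52 z 0.0494
 catch [0.63088468 0.25177012 0.05420667] 177
sided1 deck 1342 c [0.5603 0.2626] size [0.2263 0.1962] ang 79.13 z 0.0372
sided1 lip 357 c [0.4821 0.2785] size [0.2227 0.0361] ang 78.89 z 0.0482
 catch [0.62082205 0.25385762 0.05160107] 94
scenes1 deck 1784 c [0.5628 0.2598] size [0.2248 0.1916] ang 78.35 z 0.0372
scenes1 lip 504 c [0.486  0.2767] size [0.2227 0.0343] ang 78.35 z 0.0492
 catch [0.63083652 0.25144587 0.05422652] 176
```

Request:
{"api": "send_rows", "payload": {"series": [[-1,[0.2,0.7,0.1],[0,0,0]],[-1,[0.2,0.7,0.1],[0,0,0]],[-1,[0.2,0.7,0.1],[0,0,0]],[-1,[0.2,0.7,0.1],[0,0,0]],[-1,[0,0,0],[0,0,0]],[-1,[0,0,0],[0,0,0]]]}}

```text
clock: 16.15
tcp_pos: [0.5362, 0.0947, 0.3385]
ee_rot: [-0.004, 0.82, 0.572, -0.004]
contact_force: [-0.1, -0.6, -0.6]
gripper_width: 0.994
finger_force: 0.0
```

```bash
python3 - <<'E'
from fit import *
snap('wrist','w5'); run([('wrist','w5')])
im,P=cloud('wrist','w5'); Q=P.reshape(-1,3); x,y,z=Q.T
for yaw in (-13,-12,-11.5,-11,-10):
    c,s=np.cos(np.radians(yaw)),np.sin(np.radians(yaw)); a=c*x+s*y; b=-s*x+c*y
    D=(x>.42)&(x<.72)&(y>.10)&(y<.42)
    L=D&(z>.045)&(z<.052)&(x<.54); 
    f=lambda v:np.percentile(v,[.5,99.5]).round(4)
    c0=np.array([.5605,.262]); m=D&(z>.033)&(z<.040)
    print(yaw,'lip a',f(a[L]),'b',f(b[L]),'blk a',f(a[m]),'b',f(b[m]))
# recess floor interior (low points inside)
c,s=np.cos(np.radians(-12)),np.sin(np.radians(-12)); a=c*x+s*y; b=-s*x+c*y; a0,b0=c*.5605+s*.262,-s*.5605+c*.262
m=(abs(a-a0)<.07)&(abs(b-b0)<.085)
print(np.histogram(z[m],bins=np.arange(-.01,.062,.004)))
E
```

```text
wristw5 deck 6672 c [0.5587 0.2456] size [0.188  0.1904] ang 78.48 z 0.0365
wristw5 lip 2827 c [0.4813 0.2611] size [0.1874 0.0327] ang 78.56 z 0.0485
 catch [0.6226798  0.24794632 0.05208726] 364
-13 lip a [0.3932 0.4277] b [0.2703 0.4541] blk a [0.4281 0.5855] b [0.2707 0.4394]
-12 lip a [0.4006 0.433 ] b [0.263 0.447] blk a [0.4329 0.5907] b [0.2625 0.4298]
-11.5 lip a [0.404  0.4357] b [0.2594 0.4435] blk a [0.4354 0.5934] b [0.2582 0.425 ]
-11 lip a [0.4068 0.4391] b [0.2558 0.4398] blk a [0.4379 0.5966] b [0.2535 0.4202]
-10 lip a [0.4118 0.4462] b [0.2483 0.4325] blk a [0.4425 0.6034] b [0.2435 0.4103]
(array([   0,    0,    1, 2139, 1101,  708, 1711,  117,  148, 1592,   75,
       1161,   46,   70,  861,  323,  155]), array([-0.01 , -0.006, -0.002,  0.002,  0.006,  0.01 ,  0.014,  0.018,
        0.022,  0.026,  0.03 ,  0.034,  0.038,  0.042,  0.046,  0.05 ,
        0.054,  0.058]))
```

View pics/w5.png

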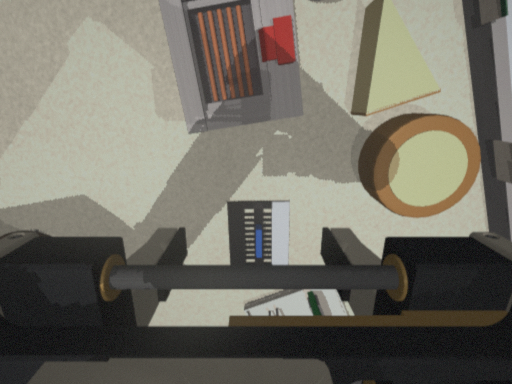

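```bash
python3 - <<'E'
from fit import *
c,s=np.cos(np.radians(-11.5)),np.sin(np.radians(-11.5))
for n,t in (('wrist','w5'),('side','d1'),('scene','s1')):
    im,P=cloud(n,t);Q=P.reshape(-1,3);x,y,z=Q.T;rgb=im.reshape(-1,3).astype(int)
    a=c*x+s*y-.484;b=-s*x+c*y-.3685
    led=(z>.0255)&(z<.0305)&(abs(a)<.08)&(abs(b)<.095)
    pr=lambda k,v:print(n,k,len(v),np.percentile(v,[0.5,2,50,98,99.5]).round(4)) if len(v)>15 else 0
    pr('ledge a +x side',a[led&(a>.03)&(abs(b)<.07)]); pr('ledge b -side',b[led&(b<-.05)&(abs(a)<.045)]); pr('ledge b +side',b[led&(b>.05)&(abs(a)<.045)])
    top=(z>.0335)&(z<.039)&(abs(a)<.14)&(abs(b)<.13)
    pr('top a, +x wall',a[top&(a>.04)&(b<-.03)]); pr('top b -side',b[top&(b<-.06)&(abs(a)<.04)]); pr('top b +side',b[top&(b>.06)&(abs(a)<.04)])
    pr('lip a',a[(z>.045)&(z<.052)&(a<-.02)&(a>-.1)&(abs(b)<.1)])
    r=(rgb[:,0]>110)&(rgb[:,1]<60)&(rgb[:,2]<70)&(z>.036)&(z<.062)&(abs(a)<.14)&(abs(b)<.1); pr('red a',a[r]);pr('red b',b[r])
from tgt import *
plan([((.4845,-.0615,.12),160.5,0),((.4845,-.0615,.004),160.5,0)])
E
```

```text
wrist ledge a +x side 615 [0.0363 0.0495 0.0543 0.0613 0.0616]
wrist ledge b -side 343 [-0.0782 -0.0781 -0.0733 -0.0687 -0.0685]
wrist ledge b +side 251 [0.067  0.0671 0.0704 0.077  0.0776]
wrist top a, +x wall 1873 [0.0408 0.043  0.0817 0.1084 0.1093]
wrist top b -side 972 [-0.1102 -0.1097 -0.0941 -0.0791 -0.0786]
wrist lip a 2696 [-0.08   -0.0796 -0.064  -0.0487 -0.0483]
wrist red a 570 [0.0619 0.0624 0.0782 0.0975 0.0995]
wrist red b 570 [-0.0297 -0.0291 -0.0089  0.0217  0.0255]
side ledge a +x side 103 [0.0343 0.0417 0.0552 0.0691 0.0742]
side ledge b -side 34 [-0.0924 -0.0886 -0.0745 -0.0659 -0.0659]
side ledge b +side 19 [0.0636 0.0649 0.0709 0.0763 0.0767]
side top a, +x wall 113 [0.0416 0.0432 0.0808 0.1077 0.1097]
side top b -side 80 [-0.1096 -0.1089 -0.0918 -0.0753 -0.0699]
side top b +side 101 [0.0783 0.079  0.0959 0.111  0.1122]
side lip a 343 [-0.0837 -0.0825 -0.0664 -0.0497 -0.0475]
side red a 114 [0.0525 0.0545 0.0735 0.0898 0.0912]
side red b 114 [-0.0193 -0.0186  0.0044  0.0286  0.0303]
scene ledge a +x side 64 [0.0336 0.0348 0.0543 0.0594 0.0597]
scene ledge b -side 87 [-0.0831 -0.0825 -0.0753 -0.0681 -0.0602]
scene ledge b +side 32 [0.0657 0.0657 0.0688 0.0715 0.0718]
scene top a, +x wall 276 [0.0407 0.0427 0.0826 0.1106 0.111 ]
scene top b -side 159 [-0.1127 -0.112  -0.0957 -0.0784 -0.0778]
scene top b +side 229 [0.0774 0.0777 0.0935 0.1088 0.1093]
scene lip a 451 [-0.0795 -0.0789 -0.0626 -0.0471 -0.0463]
scene red a 178 [0.0602 0.0623 0.085  0.1032 0.1035]
scene red b 178 [-0.0242 -0.0231  0.0045  0.0285  0.0292]
6 rows shift [-0.1718 -0.5197 -0.7294] turn [-0.0001 -0.0006  0.0007]
3 rows shift [ 0.      0.     -0.7733] turn [0. 0. 0.]
```

The wrist view agrees with the deck model to within 0.5 mm: origin (0.5478, 0.2646), yaw −11.5°. Now I'll grasp the handle.

Request:
{"api": "send_rows", "payload": {"series": [[0,[-0.1718,-0.5197,-0.729],[0,0,0.0007]],[0,[-0.1718,-0.5197,-0.729],[0,0,0.0007]],[0,[-0.1718,-0.5197,-0.729],[0,0,0.0007]],[0,[-0.1718,-0.5197,-0.729],[0,0,0.0007]],[0,[-0.1718,-0.5197,-0.729],[0,0,0.0007]],[0,[-0.1718,-0.5197,-0.729],[0,0,0.0007]],[0,[0,0,0],[0,0,0]],[0,[0,0,-0.6],[0,0,0]],[0,[0,0,-0.6],[0,0,0]],[0,[0,0,-0.5],[0,0,0]],[0,[0,0,-0.3],[0,0,0]],[0,[0,0,0],[0,0,0]]]}}

```text
clock: 17.7
tcp_pos: [0.4844, -0.0611, 0.0209]
ee_rot: [-0.004, 0.817, 0.577, -0.003]
contact_force: [-0.5, -0.4, 1.2]
gripper_width: 0.504
finger_force: 0.0
```

```bash
python3 - <<'E'
from tgt import *
s=arm.observe();print(s['tcp_pos'],q2R(s['ee_rot']).round(4),s['contact_force'])
plan([((.4845,-.0615,.011),160.5,0)])
E
```

```text
[ 0.48440131 -0.06112405  0.02087503] [[ 0.334   0.9425 -0.0097]
 [ 0.9426 -0.334   0.0024]
 [-0.001  -0.0099 -1.    ]] [-0.53305524 -0.43392832  1.17426919]
1 rows shift [ 0.002  -0.0075 -0.1975] turn [-0.0008 -0.0031  0.0001]
```

Request:
{"api": "send_rows", "payload": {"series": [[0,[0,-0.008,-0.15],[-0.0008,-0.0031,0]],[0,[0,0,-0.045],[0,0,0]],[0,[0,0,0],[0,0,0]],[1,[0,0,0],[0,0,0]],[1,[0,0,0],[0,0,0]],[1,[0,0,0],[0,0,0]],[1,[0,0,0],[0,0,0]],[1,[0,0,0],[0,0,0]],[1,[0,0,0.3],[0,0,0]],[1,[0,0,0.7],[0,0,0]],[1,[0,0,0.9],[0,0,0]],[1,[0,0,0.9],[0,0,0]],[1,[0,0,0],[0,0,0]]], "grip_force": 60}}

```text
clock: 19.32
tcp_pos: [0.4863, -0.0609, 0.1545]
ee_rot: [0.001, 0.817, 0.577, 0.003]
contact_force: [0.4, 0.1, -3.2]
gripper_width: 0.132
finger_force: 60.0
```

```bash
python3 - <<'E'
from tgt import *
s=arm.observe();print(s['tcp_pos'],s['contact_force'],s['gripper_width'],s['joints'].round(2))
plan([((.52,.05,.26),75,0),((.50,.22,.26),-11.5,0)])
E
```

```text
[ 0.48632224 -0.06085019  0.15445038] [ 0.42903201  0.1041636  -3.18568726] 0.13205029613391278 [ 0.28  0.11 -0.49  0.   -0.96  2.52]
9 rows shift [0.0748 0.2463 0.2346] turn [ 0.0001  0.0003 -0.0528]
9 rows shift [-0.0444  0.3778  0.    ] turn [ 0.      0.     -0.0534]
```

Request:
{"api": "send_rows", "payload": {"series": [[1,[0.0748,0.2463,0.2346],[0,0,-0.0528]],[1,[0.0748,0.2463,0.2346],[0,0,-0.0528]],[1,[0.0748,0.2463,0.2346],[0,0,-0.0528]],[1,[0.0748,0.2463,0.2346],[0,0,-0.0528]],[1,[0.0748,0.2463,0.2346],[0,0,-0.0528]],[1,[0.0748,0.2463,0.2346],[0,0,-0.0528]],[1,[0.0748,0.2463,0.2346],[0,0,-0.0528]],[1,[0.0748,0.2463,0.2346],[0,0,-0.0528]],[1,[0.0748,0.2463,0.2346],[0,0,-0.0528]]]}}

```text
clock: 20.45
tcp_pos: [0.5172, 0.0499, 0.2552]
ee_rot: [0.001, 0.991, -0.134, -0.001]
contact_force: [0.1, -0.9, -2.3]
gripper_width: 0.129
finger_force: 60.0
```

Request:
{"api": "send_rows", "payload": {"series": [[1,[-0.0444,0.3778,0],[0,0,-0.0534]],[1,[-0.0444,0.3778,0],[0,0,-0.0534]],[1,[-0.0444,0.3778,0],[0,0,-0.0534]],[1,[-0.0444,0.3778,0],[0,0,-0.0534]],[1,[-0.0444,0.3778,0],[0,0,-0.0534]],[1,[-0.0444,0.3778,0],[0,0,-0.0534]],[1,[-0.0444,0.3778,0],[0,0,-0.0534]],[1,[-0.0444,0.3778,0],[0,0,-0.0534]],[1,[-0.0444,0.3778,0],[0,0,-0.0534]],[1,[0,0,0],[0,0,0]]]}}

```text
clock: 21.7
tcp_pos: [0.4973, 0.2202, 0.2549]
ee_rot: [-0.002, -0.633, 0.774, 0.0]
contact_force: [-0.1, -0.0, -2.7]
gripper_width: 0.131
finger_force: 60.0
```

```bash
cat > deck.py <<'E'
from tgt import *
c,s=np.cos(np.radians(-11.5)),np.sin(np.radians(-11.5)); O=np.array([.5478,.2646,0]);Rd=R.from_euler('z',-11.5,degrees=True).as_matrix()
ZO=.011
def tcp(hx,hz,th,y=0):
    """hook-edge underside point at deck (hx,y,hz), tilt th deg -> TCP pose"""
    t=np.radians(th); ex=np.array([np.cos(t),0,np.sin(t)]);ez=np.array([-np.sin(t),0,np.cos(t)])
    p=np.array([hx,y,hz])+.060*ex+ZO*ez
    return O+Rd@p,-11.5,th
def hook():
    st=arm.observe();Rm=q2R(st['ee_rot']);G=Rd.T@Rm@R0.T   # grille rot in deck
    p=Rd.T@(st['tcp_pos']-O)-ZO*G[:,2]-.06*G[:,0]
    th=np.degrees(np.arcsin(G[2,0])); print('hook in deck mm',(p*1e3).round(1),'tilt',th.round(2),'rotvec deg',np.degrees(R.from_matrix(G).as_rotvec()).round(2),'F',(Rd.T@st['contact_force']).round(1),'w',round(st['gripper_width'],3),'t',st['clock'])
E
python3 - <<'E'
from deck import *
hook();print(arm.observe()['joints'].round(2))
plan([tcp(-.040,.12,15),tcp(-.040,.045,15),tcp(-.042,.034,15),tcp(-.0595,.0295,15),tcp(-.0595,.0285,8),tcp(-.0595,.0285,2),tcp(-.0595,.0285,0)])
E
```

```text
hook in deck mm [-100.7  -53.6  244.1] tilt -0.19 rotvec deg [-0.16  0.19  0.01] F [-0.1 -0.  -2.7] w 0.131 t 21.7
[ 0.78  0.13 -0.23 -0.   -1.22 -0.98]
3 rows shift [ 0.4356  0.276  -0.7246] turn [-0.0053 -0.0276  0.    ]
2 rows shift [ 0.    0.   -0.75] turn [0. 0. 0.]
1 rows shift [-0.0392  0.008  -0.22  ] turn [0. 0. 0.]
1 rows shift [-0.343   0.0698 -0.09  ] turn [0. 0. 0.]
1 rows shift [ 0.0544 -0.0111 -0.1582] turn [0.0078 0.0381 0.    ]
1 rows shift [ 0.0332 -0.0068 -0.1231] turn [ 0.0066  0.0327 -0.    ]
1 rows shift [ 0.0082 -0.0017 -0.0417] turn [0.0022 0.0109 0.    ]
```

Request:
{"api": "send_rows", "payload": {"series": [[1,[0.3267,0.207,-0.5435],[-0.004,-0.0207,0]],[1,[0.3267,0.207,-0.5435],[-0.004,-0.0207,0]],[1,[0.3267,0.207,-0.5435],[-0.004,-0.0207,0]],[1,[0.3267,0.207,-0.5435],[-0.004,-0.0207,0]],[1,[0,0,0],[0,0,0]],[1,[0,0,0],[0,0,0]]]}}

```text
clock: 22.45
tcp_pos: [0.5634, 0.2604, 0.1482]
ee_rot: [0.083, -0.628, 0.767, -0.101]
contact_force: [-0.5, 0.9, -2.1]
gripper_width: 0.133
finger_force: 60.0
```

```bash
python3 - <<'E'
from deck import *
hook()
plan([tcp(-.040,.06,15),tcp(-.040,.036,15),tcp(-.042,.034,15)])
# check the held plate from side cameras: plate points in the deck frame
for n in('scene','side'):
    snap(n,n[:2]+'6');im,P=cloud(n,n[:2]+'6');Q=(P.reshape(-1,3)-O)@Rd;rgb=im.reshape(-1,3)
    st=arm.observe();G=Rd.T@q2R(st['ee_rot'])@R0.T; g=(Q-Rd.T@(st['tcp_pos']-O))@G; g[:,2]+=ZO
    m=(abs(g[:,0])<.08)&(abs(g[:,1])<.09)&(abs(g[:,2]-.008)<.004)
    q=g[m];print(n,m.sum(),np.percentile(q[:,0],[1,99]).round(4),np.percentile(q[:,1],[1,99]).round(4),np.median(q[:,2]).round(4))
    A=np.c_[q[:,:2],np.ones(len(q))];print(np.linalg.lstsq(A,q[:,2],rcond=None)[0].round(4))
E
```

```text
hook in deck mm [-39.  -1. 122.] tilt 15.06 rotvec deg [  0.05 -15.06   0.04] F [-0.6  0.8 -2.1] w 0.133 t 22.45
2 rows shift [-0.0078  0.0117 -0.6203] turn [-0.0001  0.0002 -0.0001]
1 rows shift [ 0.    0.   -0.48] turn [0. 0. 0.]
1 rows shift [-0.0392  0.008  -0.04  ] turn [0. 0. 0.]
scene 860 [-0.0587  0.061 ] [-0.0679  0.0781] 0.0071
[-0.0016  0.0009  0.0071]
side 495 [-0.0626  0.0569] [-0.0646  0.0808] 0.0069
[ 0.0006 -0.0029  0.0072]
```

```bash
python3 - <<'E'
from deck import *
n='wrist';snap(n,'w6')
for n,t in (('wrist','w6'),('scene','sc6'),('side','si6')):
    im,P=cloud(n,t);Q=(P.reshape(-1,3)-O)@Rd
    st=arm.observe();G=Rd.T@q2R(st['ee_rot'])@R0.T; g=(Q-Rd.T@(st['tcp_pos']-O))@G; g[:,2]+=ZO
    m=(abs(g[:,0])<.09)&(abs(g[:,1])<.1)&(abs(g[:,2]-.007)<.003);q=g[m]
    print(n,m.sum(),'x',np.percentile(q[:,0],[.5,2,98,99.5]).round(4),'y',np.percentile(q[:,1],[.5,2,98,99.5]).round(4),'z',np.median(q[:,2]).round(4),q.shape)
    print(' hist y',np.histogram(q[:,1],bins=[-.085,-.08,-.078,-.076,-.074,-.072,-.07,-.068,-.066,.066,.07,.072,.074,.076,.078,.08,.082])[0])
    f=(abs(g[:,0])<.02)&(abs(g[:,1])<.05)&(g[:,2]>.028)&(g[:,2]<.04)&(im.reshape(-1,3)[:,2]>im.reshape(-1,3)[:,0].astype(int)+40)
    if f.sum()>5:print(' fin y',np.percentile(g[f][:,1],[2,98]).round(4),'x',np.percentile(g[f][:,0],[2,98]).round(4),f.sum(),g[f][:,2].max())
E
```

```text
wrist 18204 x [-0.0602 -0.0587  0.0572  0.0587] y [-0.0719 -0.0714 -0.0005  0.0616] z 0.0072 (18204, 3)
 hist y [    0     0     0     0     0   806   707   719 15972     0     0     0
     0     0     0     0]
 fin y [-0.0269  0.0309] x [-0.0063  0.005 ] 1436 0.036982144207955064
scene 835 x [-0.0593 -0.0579  0.0599  0.0607] y [-0.0702 -0.0639  0.0771  0.0784] z 0.0067 (835, 3)
 hist y [  0   0   0   0   1   4   5   1 694  39  20  22  18  24   7   0]
 fin y [0.01   0.0326] x [-0.0034  0.0074] 27 0.037384297344833575
side 443 x [-0.063  -0.062   0.0559  0.0581] y [-0.0661 -0.0602  0.0799  0.0809] z 0.0067 (443, 3)
 hist y [  0   0   0   0   0   1   1   1 345  26  10  10  12  12  16   9]
 fin y [0.0162 0.0356] x [-0.009   0.0013] 14 0.03765164479271397
```

The plate sits +2.8 mm in y, −0.7 mm in x and 0.8 mm lower in the hand than assumed. I'll correct for this and descend.

```bash
sed -i 's/^ZO=.*/ZO=.0118/; s/\.060\*ex/.0607*ex+np.array([0,-.0028,0])/; s/-\.06\*G\[:,0\]/-.0607*G[:,0]+.0028*G[:,1]/' deck.py && python3 - <<'E'
from deck import *
hook()
plan([tcp(-.040,.06,15),tcp(-.040,.037,15),tcp(-.0425,.034,15)])
E
```

```text
hook in deck mm [-38.8   2.8 122.2] tilt 15.16 rotvec deg [  0.2  -15.16  -0.05] F [ 0.4  0.6 -2.7] w 0.13 t 22.6
2 rows shift [-0.0159 -0.024  -0.6236] turn [-0.0005  0.0005  0.0001]
1 rows shift [ 0.    0.   -0.46] turn [0. 0. 0.]
1 rows shift [-0.049  0.01  -0.06 ] turn [0. 0. 0.]
```

Request:
{"api": "send_rows", "payload": {"series": [[1,[-0.011,-0.016,-0.415],[-0.0005,0.0005,0]],[1,[-0.011,-0.016,-0.415],[0,0,0]],[1,[-0.011,-0.016,-0.415],[0,0,0]],[1,[0,0,-0.23],[0,0,0]],[1,[0,0,-0.23],[0,0,0]],[1,[0,0,0],[0,0,0]]]}}

```text
clock: 23.35
tcp_pos: [0.5618, 0.2582, 0.0626]
ee_rot: [0.082, -0.627, 0.768, -0.102]
contact_force: [-1.3, -0.4, -2.8]
gripper_width: 0.13
finger_force: 60.0
```

```bash
python3 - <<'E'
from deck import *
hook()
plan([tcp(-.0425,.033,15),tcp(-.0585,.0305,15),tcp(-.060,.0295,15)])
E
```

```text
hook in deck mm [-40.6  -0.7  35.4] tilt 15.04 rotvec deg [ -0.05 -15.04  -0.02] F [-1.2 -0.6 -2.8] w 0.13 t 23.35
1 rows shift [-0.0349  0.0207 -0.0491] turn [0.0003 0.0002 0.0001]
1 rows shift [-0.3136  0.0638 -0.05  ] turn [0. 0. 0.]
1 rows shift [-0.0294  0.006  -0.02  ] turn [0. 0. 0.]
```

Request:
{"api": "send_rows", "payload": {"series": [[1,[-0.035,0.02,-0.04],[0,0,0]],[1,[-0.08,0.016,-0.015],[0,0,0]],[1,[-0.08,0.016,-0.015],[0,0,0]],[1,[-0.08,0.016,-0.015],[0,0,0]],[1,[-0.08,0.016,-0.01],[0,0,0]],[1,[0,0,0],[0,0,0]]]}}

```text
clock: 24.1
tcp_pos: [0.5438, 0.2629, 0.0582]
ee_rot: [0.083, -0.627, 0.768, -0.101]
contact_force: [0.1, 0.5, -2.7]
gripper_width: 0.134
finger_force: 60.0
```

```bash
python3 - <<'E'
from deck import *
hook()
plan([tcp(-.060,.029,14),tcp(-.060,.0287,8),tcp(-.060,.0285,2)])
E
```

```text
hook in deck mm [-59.1   0.3  31.1] tilt 15.05 rotvec deg [  0.   -15.05   0.  ] F [ 0.   0.5 -2.7] w 0.134 t 24.1
1 rows shift [-0.0085 -0.0048 -0.0622] turn [ 0.0011  0.0057 -0.    ]
1 rows shift [ 0.0475 -0.0097 -0.126 ] turn [ 0.0066  0.0327 -0.    ]
1 rows shift [ 0.035  -0.0071 -0.1284] turn [ 0.0066  0.0327 -0.    ]
```

Request:
{"api": "send_rows", "payload": {"series": [[1,[0,-0.005,-0.03],[0.001,0.0057,0]],[1,[0,0,-0.03],[0,0,0]],[1,[0.012,-0.0024,-0.031],[0.0016,0.0082,0]],[1,[0.012,-0.0024,-0.031],[0.0016,0.0082,0]],[1,[0.012,-0.0024,-0.031],[0.0016,0.0082,0]],[1,[0.012,-0.0024,-0.031],[0.0016,0.0082,0]],[1,[0,0,0],[0,0,0]]]}}

```text
clock: 24.98
tcp_pos: [0.547, 0.2621, 0.0491]
ee_rot: [0.044, -0.631, 0.773, -0.055]
contact_force: [-2.0, 0.8, -0.6]
gripper_width: 0.135
finger_force: 60.0
```

```bash
python3 - <<'E'
from deck import *
hook();print(arm.observe()['wrist_torque'])
plan([tcp(-.060,.0285,4),tcp(-.060,.028,0),tcp(-.060,.0275,-1)])
E
```

```text
hook in deck mm [-58.8   0.2  28.9] tilt 8.03 rotvec deg [-0.07 -8.03 -0.07] F [-2.2  0.4 -0.6] w 0.135 t 24.975
[0.48432031 1.23274848 0.01700702]
1 rows shift [ 0.     -0.0032 -0.0911] turn [0.0048 0.0219 0.0004]
1 rows shift [ 0.019  -0.0039 -0.0941] turn [0.0044 0.0218 0.    ]
1 rows shift [ 0.0039 -0.0008 -0.0312] turn [ 0.0011  0.0054 -0.    ]
```

Request:
{"api": "send_rows", "payload": {"series": [[1,[0,-0.001,-0.03],[0.0016,0.0073,0]],[1,[0,-0.001,-0.03],[0.0016,0.0073,0]],[1,[0,-0.001,-0.03],[0.0016,0.0073,0]],[1,[0.006,-0.001,-0.031],[0.0014,0.0073,0]],[1,[0.006,-0.001,-0.031],[0.0014,0.0073,0]],[1,[0.006,-0.001,-0.031],[0.0014,0.0073,0]],[1,[0,0,0],[0,0,0]]]}}

```text
clock: 25.85
tcp_pos: [0.5482, 0.2617, 0.0398]
ee_rot: [-0.0, -0.632, 0.775, -0.0]
contact_force: [-0.1, 0.1, -3.1]
gripper_width: 0.131
finger_force: 60.0
```

```bash
python3 - <<'E'
from deck import *
hook();print(arm.observe()['wrist_torque'])
snap('scene','s7');snap('side','d7');snap('wrist','w7')
cv2.imwrite('pics/c7.png',np.hstack([cv2.resize(cv2.imread('pics/s7.png')[190:310,210:360],(400,320),interpolation=2),cv2.resize(cv2.imread('pics/w7.png'),(400,320))]))
im,P=cloud('scene','s7');g=(P.reshape(-1,3)-O)@Rd;rgb=im.reshape(-1,3).astype(int)
k=(rgb.max(1)<70)&(abs(g[:,1])<.07)&(g[:,0]>.03)&(g[:,0]<.065)&(g[:,2]<.08)
for lo in (.03,.035,.04,.045,.05,.055):
    m=(abs(g[:,1])>.028)&(abs(g[:,1])<.07)&(g[:,0]>lo)&(g[:,0]<lo+.005)&(g[:,2]<.08)&(g[:,2]>.02); print(lo,m.sum(),np.median(g[m][:,2]).round(4))
E
```

```text
hook in deck mm [-59.7   0.1  28. ] tilt -0.03 rotvec deg [-0.05  0.03 -0.06] F [-0.1  0.  -3.1] w 0.131 t 25.85
[ 0.02046693 -0.0309346  -0.07260124]
0.03 19 0.0373
0.035 21 0.0369
0.04 17 0.0372
0.045 21 0.037
0.05 18 0.0357
0.055 18 0.0368
```

View pics/c7.png

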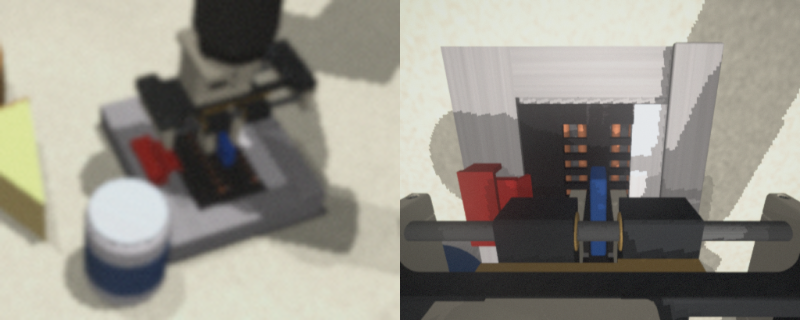

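The plate is flat in the recess. Its bright edge is under the lip, and the red tongue at about (517, 186) extends over the black border. I'll press lightly to seat it, then release.

Request:
{"api": "send_rows", "payload": {"series": [[1,[0,0,-0.02],[0,0.002,0]],[1,[0,0,-0.02],[0,0.002,0]],[1,[0,0,0],[0,0,0]]]}}

```text
clock: 26.38
tcp_pos: [0.5473, 0.2617, 0.0396]
ee_rot: [-0.005, -0.633, 0.774, 0.004]
contact_force: [-8.2, -2.3, 11.7]
gripper_width: 0.134
finger_force: 60.1
```

```bash
python3 -c "
from deck import *
hook();print(arm.observe()['wrist_torque'])"
```

```text
hook in deck mm [-60.8  -0.2  28.6] tilt -0.74 rotvec deg [-0.2   0.74  0.02] F [-7.6 -3.9 11.7] w 0.134 t 26.375
[-0.85613582  1.99795202 -0.01491607]
```

Request:
{"api": "send_rows", "payload": {"series": [[1,[0,0,0.01],[0,-0.004,0]],[1,[0,0,0],[0,0,0]],[0.5,[0,0,0],[0,0,0]],[0.5,[0,0,0],[0,0,0]],[0.5,[0,0,0],[0,0,0]],[0.5,[0,0,0.2],[0,0,0]],[0.5,[0,0,0.5],[0,0,0]],[0.5,[0,0,0.9],[0,0,0]],[0,[-0.2,-0.5,0.9],[0,0,0]],[0,[-0.2,-0.9,0.9],[0,0,0]],[0,[-0.2,-0.9,0.9],[0,0,0]],[0,[-0.2,-0.9,0.3],[0,0,0]],[0,[0,-0.9,0],[0,0,0]],[0,[0,0,0],[0,0,0]]]}}

```text
clock: 28.12
tcp_pos: [0.5076, 0.0572, 0.2671]
ee_rot: [0.0, -0.632, 0.775, -0.0]
contact_force: [0.5, -0.1, 0.2]
gripper_width: 0.499
finger_force: 0.0
```

```bash
python3 - <<'E'
from deck import *
for n,t in(('scene','s8'),('side','d8')):
    snap(n,t);im,P=cloud(n,t);g=(P.reshape(-1,3)-O)@Rd;rgb=im.reshape(-1,3).astype(int)
    m=(abs(g[:,1])<.07)&(abs(g[:,1])>.033)&(g[:,0]>-.04)&(g[:,0]<.058)&(g[:,2]>.03)&(g[:,2]<.08);q=g[m]
    print(n,len(q),'z',np.median(q[:,2]),np.linalg.lstsq(np.c_[q[:,:2],np.ones(len(q))],q[:,2],rcond=None)[0].round(4))
    r=(rgb[:,0]>110)&(rgb[:,1]<60)&(rgb[:,2]<70)&(g[:,2]>.036)&(g[:,2]<.062)&(abs(g[:,0])<.14)&(abs(g[:,1])<.1);print('red x',np.percentile(g[r][:,0],[.5,2,50,98]).round(4))
a=cv2.imread('pics/s8.png')[190:310,220:370];b=cv2.imread('pics/d8.png')[190:310,120:270]
cv2.imwrite('pics/c8.png',np.hstack([cv2.resize(x,(400,320),interpolation=2) for x in(a,b)]))
E
```

```text
scene 492 z 0.03651515930452348 [0.0043 0.0003 0.0362]
red x [0.0547 0.0583 0.0849 0.103 ]
side 323 z 0.035103619200525626 [0.0018 0.004  0.0354]
red x [0.0511 0.0528 0.0719 0.0901]
```

View pics/c8.png

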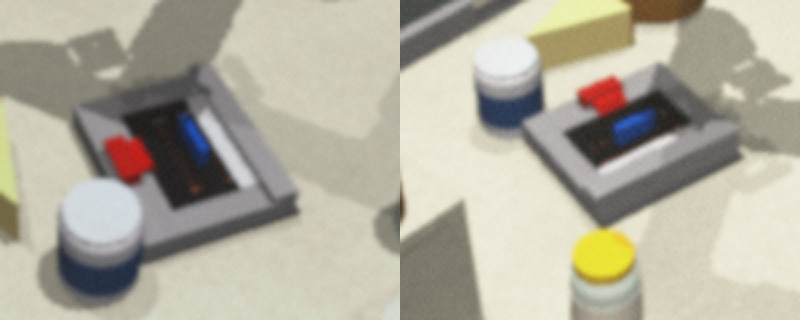

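The grille lies flush in the recess (top at z≈36 mm). The red catch has snapped forward over the black edge, the bright edge is under the lip, and the gripper is clear. I'll hand it in.

```bash
python3 -c "
from bench import order
print(order.close_job())"
```

```text
the job is handed in; nothing more can be done
None
```

The grille was laid flat on the worktop and let go, then taken by its handle, hooked under the lip and rotated down flat with the red catch over its free edge; the gripper has let go, and the job was handed in at about 28 s.

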